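Return the stray valve ball and tip the bin

ROBOT

A 7-joint arm with a two-finger parallel gripper is mounted at the origin on the work surface. World frame = base frame: x ahead of the robot, y to its left, z up, the work surface at z = 0. Lengths are in m, angles in rad, forces in N, time in s.
With the tool pointing down it reaches from about 0.425 to 1.025 m from the base axis. Payload 9.4 kg.
Tool frame: the origin (TCP) lies midway between the tips of the shut fingers; the grasp point (between the pads) lies hold_point_z behind it (hold_point_z is the distance from the TCP to the grasp point, in m); z points along the fingers, y is the line along which they close (so a half turn about z gives the same grasp; the last joint's range is limited). The gripper opens to 85 mm and grips with 20 to 120 N. Pads are 22 mm wide; open, the fingers measure 114 mm over their backs; the gripper's body (76 mm by 85 mm) begins 54 mm behind the grasp point. The pads swing forward as they close: fully open they stand 13 mm farther back than shut.
Start: joints at [1.057, 0.599, -0.003, 1.599, 0.002, 0.943, -0.08], TCP at [0.307, -0.657, 0.202] pointing down, gripper open.
Joint ranges: [-2.57, 2.57], [-0.35, 1.97], [-1.29, 1.29], [0.11, 2.56], [-1.05, 4.19], [0.11, 1.86], [-2.63, 2.63]. Speed limits (rad/s): [2.22, 2.22, 3.01, 3.01, 3.14, 3.14, 3.14].

INTERFACE

Orientations are given as [roll, pitch, yaw] about the fixed x, y, z axes, in that order (R = Rz(yaw) Ry(pitch) Rx(roll)).
In Python, from bench import * gives the robot as it stands.
- The arm moves only by the tool send_rows, never from a script. Its argument "series" is a list of rows, each a list of 3 entries, a list of its own where there are three numbers: the turn, a rotation vector about the world's x, y, z in rad, then the shift along the world's x, y, z in cm, then the gripper's target within -1 to 1 (shut at 1, half-way at 0, fully open at -1). In form: [[[rx, ry, rz], [dx, dy, dz], gripper], ...]. A call has 1 to 12 rows; each row is the pose to reach, as a shift and turn from the pose commanded when the call began; what a row does not reach only later rows make up. A row lasts 1/8 s, in which the tool goes at most 62.5 mm and 10.7 degrees, less where a joint would pass 70% of its speed; a pose out of reach is approached as far as the arm can. A call with a gripper value outside its range is refused whole. The fingers move at their own pace and stop on an object; "grip_force" is the grip in N (left out, the last holds). Time passes only in rows, so rows that repeat a pose let the fingers close. It gives the time, the measured TCP pose, the force, the opening and the grip force at its end, in the units of the state.
- sense(): the state, without advancing time (a new reading comes with each control period).
- grab_frame(name): name is "scene" or "top" or "wrist"; returns a dict with "img" (384x512x3 uint8, red, green, blue), "depth" (384x512 float32, m along the optical axis (not along the pixel's ray), 0 where there is no reading), "mtx" (3x3 intrinsics, pixels), "eye" and "orientation" of the camera in the world. Camera axes: x right, y up, looking along -z (the intrinsics and any distortion apply to the point x, -y, -z); pixel columns grow to the right and rows downward; lengths in m; the calibration is good to about 2 mm. A picture is of the moment at which its call begins.
- finish_job(): hands the job in; it is judged then, once.
Trained networks look in a picture, given as the dict that the camera call returned (one of the last four; its "shot" number tells which), for a name from the list of things; names that differ only in an ending like _2 or _b are one class to them, and where a whole thing is asked for, a point or a joint stands for the part that bears it (a point fixed in the world has none). Each returns a list of dicts, best first, with "score" (0 to 1); they miss things now and then, are a little off and sometimes report something else, mostly with a low value. They report only what shows in the picture. A call takes as long as a camera call. They do not tell look-alikes from the thing itself.
- silhouettes(picture, thing): "region" (384x512 bool, what is visible of it) and "xy" ([column, row] in pixels, amid what is visible of it).
The state is a dict: "time_s": time; "joints": joint angles; "joint_vel": joint speeds; "effort": joint torques, N m; "tcp_pos": TCP position; "eef_rot": TCP orientation; "force": force on the tool from outside, world axes, zero at the start; "wrist_torque": the same for the moment, N m; "width": finger opening in m; "finger_force": force on a finger pad.
Only numpy, scipy, OpenCV 4.12 (cv2) and the standard library are available. Lean on these libraries where they do the work, as an engineer would, in place of code of your own. Each camera call takes 0.05 s, during which the arm holds its last target. There are 200 camera calls.

TASK

One valve ball has been left on the bench: lower it gently into the parts bin with the others, setting it on the bin's floor rather than dropping it. Then raise the back of the bin to tip it so that all three balls slide together into its front corner on the vise's side, ready for the fitter to pick, and finish still holding the bin tipped by hand, propped on nothing but the bench; leave the hammer and the loose ring where they lie.

Things in the scene. Friction and masses are not known exactly. Their poses are not given: they have to be found in the camera images.
- ball_stray_center (a point): the stray ball, standing on the bench beside the bin: a polished steel valve ball: a 40 mm sphere cut flat at both ends of its 22 mm bore, 32 mm high standing on a flat (bore upright), about 150 g; this point is its centre, 16 mm above what it stands on, z along the bore
- ball_1_center (a point): one of the two balls already standing in the rear half of the bin: a polished steel valve ball: a 40 mm sphere cut flat at both ends of its 22 mm bore, 32 mm high standing on a flat (bore upright), about 150 g; this point is its centre, 16 mm above what it stands on, z along the bore
- ball_2_center (a point): one of the two balls already standing in the rear half of the bin: a polished steel valve ball: a 40 mm sphere cut flat at both ends of its 22 mm bore, 32 mm high standing on a flat (bore upright), about 150 g; this point is its centre, 16 mm above what it stands on, z along the bore
- bin_floor (a point): the loose blue hopper-front bin, 250 g, 230 long (x) x 160 wide (y) x 100 mm high outside, walls and floor 4 mm. This point: centre of its inner floor, 4 mm above the bench; x points from the low open front (facing the robot) to the back, y to its left, z up. The front wall is 50 mm high; the side walls slope from it up to full height between 20 and 70 mm behind the front
- bin_lip (a point): centre of the hanging lip along the top of the bin's back wall, the place to grip it: a bar 14 thick (bin x), 140 long (bin y), 26 mm deep (z), its top flush with the bin's rim; this point is half-way up it, 87 mm above the bench, 118 mm behind the bin's centre; axes as the bin's
- corner_left (a point): the front left corner of the inner floor, where front wall, left wall and floor meet inside; axes as the bin's. The polished balls begin to slide on the bin's floor at a tilt of about 9 to 14 degrees, and need more when they rub along a wall; the bin grips the bench better (friction about 0.6)
- corner_right (a point): the front right corner of the inner floor, where front wall, right wall and floor meet inside; axes as the bin's
- vise_jaws (a point): the black bench vise bolted to the bench to the left (y > 0) or right (y < 0) of the bin, about 280 x 150 x 148 mm; this point is at the top, between its jaws
- actuator_top (a point): the red valve actuator on the bench on the other side of the bin, bolted down, about 180 x 130 x 176 mm; this point is the top of its indicator
- hammer_grip (a point): the hammer lying beyond the bin, to its left, 280 mm long, its handle along y; this point is on its handle
- ring_center (a point): a loose steel retainer ring lying on the bench on the side opposite the stray ball, 54 mm across, 16 mm high; this point is its centre
There are look-alikes about, which are no part of the job. Leave any blue look-alike of the part that bears ball_stray_center alone.

How it is judged:
By the outcome, as a careful person would: the job done as asked, in the order asked, and still so for the second after the job is handed in, while the arm keeps its last pose, push and grip.
It also fails if it takes over 58 s, if anything falls off the work surface, if the arm or the gripper's body presses on something with over 40 N, if the wrist force passes 120 N, or if a joint passes its speed limit or range.

## Working session

There is one attempt and no reset: what is moved stays moved. The work goes in short steps, Python scripts to look and compute and a tool call to move; the robot and the scene stay as the last step left them, time stands still between calls to the robot, and variables do not carry over. Pictures are saved under pics/ and viewed, at most 10 in all, crops included, and the job is handed in when it is done.

Besides the shell and the picture viewer there is one more tool, called after "Emit:" as a command line: name --argument value ..., lists and objects as JSON in quotes. send_rows: Moves the arm, as the interface text tells. Its arguments: {"type":"object","properties":{"series":{"type":"array","items":{"type":"array"}},"grip_force":{"type":"number"}},"required":["series"]}

```bash
mkdir -p pics; cat > h.py <<'E'
from bench import *
import numpy as np, cv2
from scipy.spatial.transform import Rotation as Ro
def camR(f):
    o=np.array(f["orientation"],float)
    if o.shape==(3,3): return o
    return Ro.from_euler('xyz',o).as_matrix() if o.size==3 else Ro.from_quat(o).as_matrix()
def cloud(f):
    d=f["depth"]; K=f["mtx"]; v,u=np.mgrid[:d.shape[0],:d.shape[1]]
    x=(u-K[0,2])/K[0,0]*d; y=(v-K[1,2])/K[1,1]*d
    p=np.stack([x,-y,-d],-1)@camR(f).T+np.array(f["eye"])
    p[d==0]=np.nan
    return p
def save(f,n,box=None,s=1):
    im=f["img"][...,::-1]
    if box: im=im[box[1]:box[3],box[0]:box[2]]
    cv2.imwrite("pics/"+n,cv2.resize(im,None,fx=s,fy=s,interpolation=cv2.INTER_CUBIC))
E
python3 - <<'E'
from h import *
s=sense(); print(s)
for c in ("scene","top"):
    f=grab_frame(c); print(c,f["orientation"],f["eye"],[k for k in f]); save(f,c+"0.png",s=1.5); P=cloud(f)
    for n in ["ball_stray_center","bin_floor","bin_lip","vise_jaws","actuator_top","hammer_grip","ring_center"]:
        for r in silhouettes(f,n)[:4]:
            q=P[r["region"]]; q=q[~np.isnan(q[:,0])]
            print(n,round(r["score"],2),np.round(r["xy"]),np.round(np.median(q,0),3),np.round(np.percentile(q,2,axis=0),3),np.round(np.percentile(q,98,axis=0),3))
E
```

```text
{'time_s': 0.0, 'joints': array([ 1.05728863,  0.60012662, -0.00253357,  1.60015467,  0.0017867 ,
        0.9428923 , -0.07982773]), 'joint_vel': array([-4.72189788e-04, -6.11003296e-04, -1.25734761e-03, -1.51277157e-04,
       -1.47111982e-04,  4.73326042e-04, -9.21992512e-05]), 'effort': array([-6.79048862e-04, -7.76449156e+01,  1.56522196e+00, -2.58018082e+01,
        1.24250530e-02,  8.93393444e-03, -5.86240867e-05]), 'tcp_pos': array([ 0.30646446, -0.65645759,  0.20140719]), 'eef_rot': array([-3.14002005e+00,  1.39274487e-04,  4.36822811e-01]), 'force': array([-0.17676513, -0.41722874,  0.61394432]), 'wrist_torque': array([-0.03158146,  0.03583613,  0.03128019]), 'finger_force': 0.0, 'width': 0.08556598589518209}
scene [ 1.01090766 -0.01856942  2.62794991] [1.10936955 0.87436416 0.77612746] ['img', 'depth', 'mtx', 'eye', 'orientation', 'shot']
ball_stray_center 0.58 [235. 180.] [ 0.527 -0.281  0.024] [ 0.51  -0.305  0.007] [ 0.541 -0.271  0.033]
bin_floor 0.86 [262. 227.] [0.576 0.048 0.045] [ 0.439 -0.056  0.002] [0.686 0.144 0.101]
bin_lip 0.98 [266. 225.] [0.576 0.052 0.044] 
[... 775 characters left out ...]
7. 204.] [0.559 0.04  0.005] [ 0.439 -0.052 -0.   ] [0.679 0.133 0.101]
bin_floor 0.63 [243. 205.] [0.559 0.04  0.005] [ 0.436 -0.053 -0.001] [0.679 0.134 0.101]
bin_lip 0.79 [247. 204.] [0.559 0.04  0.005] [ 0.436 -0.052 -0.   ] [0.678 0.133 0.101]
vise_jaws 0.62 [424. 197.] [ 0.561 -0.455  0.124] [ 0.414 -0.519  0.01 ] [ 0.677 -0.414  0.149]
vise_jaws 0.61 [235. 193.] [0.592 0.078 0.03 ] [0.575 0.06  0.018] [0.608 0.093 0.037]
actuator_top 0.74 [105. 212.] [0.539 0.417 0.14 ] [0.465 0.359 0.026] [0.631 0.488 0.173]
hammer_grip 0.81 [204. 143.] [0.752 0.165 0.023] [0.704 0.    0.012] [0.782 0.267 0.028]
ring_center 0.67 [182. 206.] [0.547 0.226 0.015] [0.522 0.203 0.007] [0.568 0.25  0.02 ]
```

View pics/top0.png

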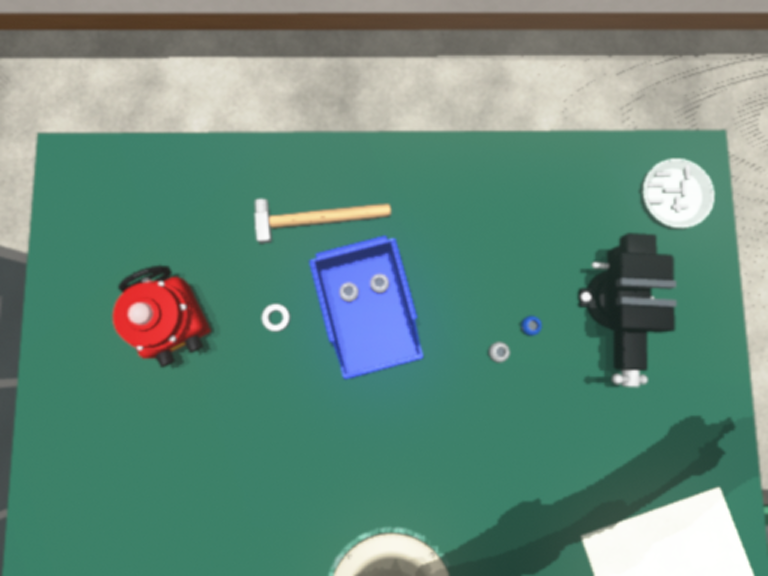

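View pics/scene0.png

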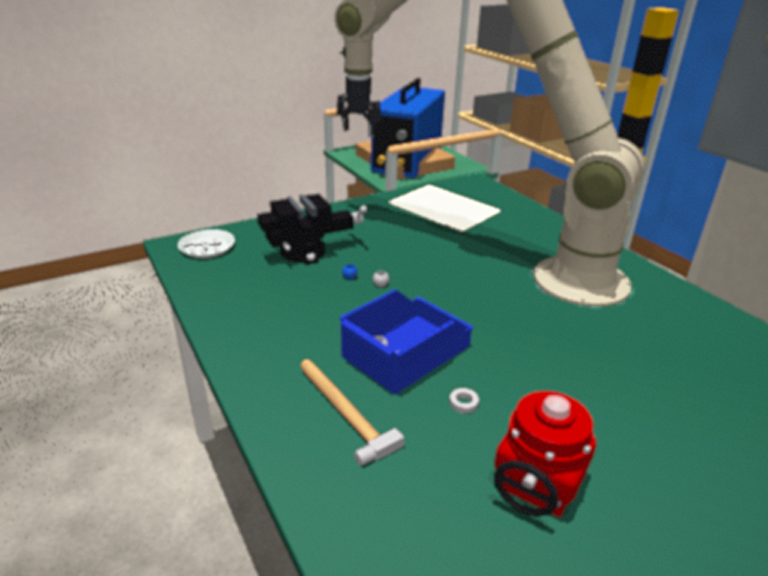

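Top view at native pixels: the bin is at (245,204), the vise on its right (y<0) at (424,197), and the ring at (182,206). There are two candidates for the stray ball: a steel-grey one at (332,236) and a blue one at (354,214). The grey one fits "polished steel", and the blue one is the look-alike. I'll confirm this in a crop and fit the bin pose.

```bash
python3 - <<'E'
from h import *
f=grab_frame("top"); P=cloud(f); save(f,"crop1.png",(200,140,380,270),4)
b=max(silhouettes(f,"bin_floor"),key=lambda r:r["score"])["region"]
sm=cv2.dilate(b.astype(np.uint8),np.ones((3,3)))>0
q=P[sm&(P[...,2]>0.03)]
print("all",cv2.minAreaRect(q[:,:2].astype(np.float32)))
for z in (0.09,):
    q=P[sm&(P[...,2]>z)]; r=cv2.minAreaRect(q[:,:2].astype(np.float32)); print(z,len(q),r,np.round(cv2.boxPoints(r),3).tolist())
for c in [(332,236),(235,193),(253,188)]:
    w=P[c[1]-11:c[1]+12,c[0]-11:c[0]+12].reshape(-1,3); z=w[:,2]; q=w[(z>0.026)&(z<0.05)]
    print(c,len(q),np.round(q.mean(0),4),np.round(q.max(0),3),np.round(q.min(0),3), cv2.minEnclosingCircle(q[:,:2].astype(np.float32)))
E
```

```text
all ((0.5572860240936279, 0.0383634939789772), (0.24541039764881134, 0.17005038261413574), 14.046591758728027)
0.09 643 ((0.5890100598335266, 0.046300582587718964), (0.18000668287277222, 0.17005038261413574), 14.046592712402344) [[0.48100000619888306, 0.10700000077486038], [0.5220000147819519, -0.057999998331069946], [0.6970000267028809, -0.014000000432133675], [0.656000018119812, 0.1509999930858612]]
(332, 236) 59 [ 0.4685 -0.225   0.0298] [ 0.486 -0.21   0.035] [ 0.45  -0.241  0.026] ((0.4682830274105072, -0.22519809007644653), 0.018080906942486763)
(235, 193) 81 [0.5934 0.077  0.0321] [0.612 0.094 0.039] [0.577 0.06  0.026] ((0.593716561794281, 0.07780599594116211), 0.018653811886906624)
(253, 188) 84 [0.6106 0.0137 0.0321] [0.639 0.033 0.04 ] [ 0.592 -0.02   0.026] ((0.6212045550346375, 0.006003217305988073), 0.03134603425860405)
```

View pics/crop1.png

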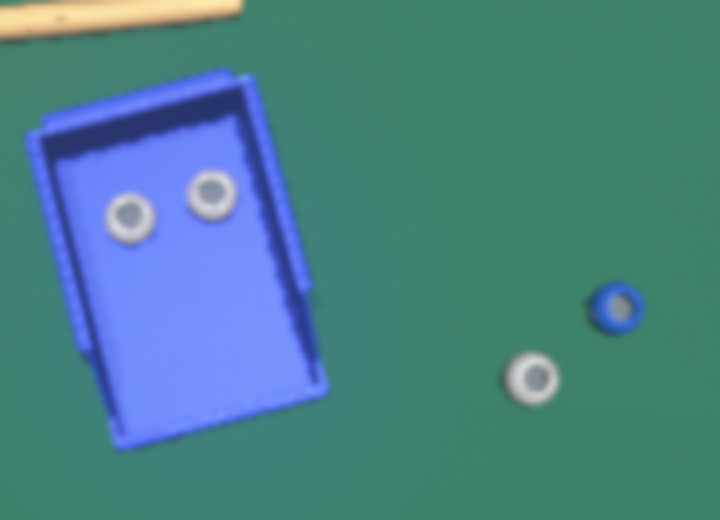

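The crop confirms it: the grey stray is at crop (531,378) and the blue look-alike at (616,307), which I'll leave alone. The bin yaw is about 14°. Next I move above the stray, with the fingers closing along bin x.

Emit:
send_rows --series '[[[0,0,0.17],[2,5.4,0],-1],[[0,0,0.34],[4,10.8,0],-1],[[0,0,0.51],[6,16.2,-1],-1],[[0,0,0.68],[8,21.6,-2],-1],[[0,0,0.85],[10,27,-3],-1],[[0,0,1.02],[12,32.4,-4],-1],[[0,0,1.2],[14,37.8,-5],-1],[[0,0,1.379],[16.1,43.2,-6],-1],[[0,0,1.379],[16.1,43.2,-6],-1],[[0,0,1.379],[16.1,43.2,-6],-1]]'

```text
time_s: 2.15
tcp_pos: [0.4677, -0.2253, 0.1424]
eef_rot: [-3.141, 0.0, 1.815]
force: [-0.8, -0.6, -0.0]
width: 0.0857
finger_force: 0.0
```

```bash
python3 - <<'E'
import bench
from h import *
print([ (k,getattr(bench,k)) for k in dir(bench) if 'hold' in k.lower() or 'point' in k.lower()])
s=sense(); print({k:np.round(s[k],3) for k in("time_s","tcp_pos","eef_rot","joints","width","force")})
f=grab_frame("wrist"); save(f,"w1.png",s=1); P=cloud(f)
for r in silhouettes(f,"ball_stray_center"):
    q=P[r["region"]]; q=q[~np.isnan(q[:,0])]; q=q[q[:,2]>.02]
    if len(q): print(r["score"],r["xy"],cv2.minEnclosingCircle(q[:,:2].astype(np.float32)),q[:,2].max(),f["img"][r["region"]].mean(0))
E
```

```text
[('hold_point_z', 0.0187)]
{'time_s': np.float64(2.15), 'tcp_pos': array([ 0.468, -0.225,  0.142]), 'eef_rot': array([-3.141,  0.   ,  1.815]), 'joints': array([ 0.621,  0.463, -0.388,  2.109,  0.296,  0.62 ,  0.272]), 'width': np.float64(0.086), 'force': array([-0.818, -0.647, -0.027])}
0.96 [257.4, 176.6] ((0.46867215633392334, -0.2249339073896408), 0.020248066633939743) 0.03553397889683446 [145.56026365 146.36158192 149.58097928]
0.91 [287.4, 238.4] ((0.521120548248291, -0.29208606481552124), 0.01971224695444107) 0.03487809934603775 [ 58.77991886 114.46653144 196.63286004]
```

Emit:
send_rows --series '[[[0,0,0],[0.1,0,-5],-1],[[0,0,0],[0.1,0,-10],-1],[[0,0,0],[0.1,0,-12.5],-1],[[0,0,0],[0.1,0,-14],-1],[[0,0,0],[0.1,0,-14],-1],[[0,0,0],[0.1,0,-14],0.4],[[0,0,0],[0.1,0,-14],0.4],[[0,0,0],[0.1,0,-14],0.4],[[0,0,0],[0.1,0,-14],0.4],[[0,0,0],[0.1,0,-14],0.4]]' --grip_force 40

```text
time_s: 3.5
tcp_pos: [0.4688, -0.225, 0.0024]
eef_rot: [3.141, 0.0, 1.816]
force: [-0.3, -0.3, 0.1]
width: 0.0255
finger_force: 0.1
```

```bash
python3 - <<'E'
from h import *
f=grab_frame("wrist"); g=grab_frame("scene")
cv2.imwrite("pics/w2.png",np.hstack([f["img"][::,:,::-1][::1,100:420],cv2.resize(g["img"][130:230,170:290,::-1],(460,384),interpolation=cv2.INTER_CUBIC)]))
E
```

```text
(no output)
```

View pics/w2.png

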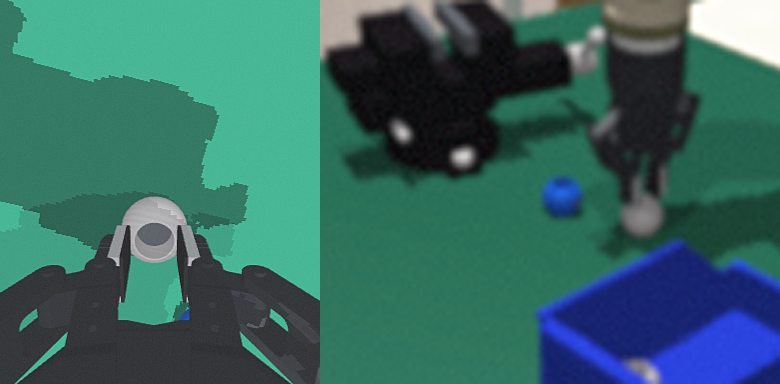

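The ball squirted out to one side of the pads, and it's still standing. I'll open, rise and re-measure.

Emit:
send_rows --series '[[[0,0,0],[0,0,0],-0.4],[[0,0,0],[0,0,0],-1],[[0,0,0],[0,0,1],-1],[[0,0,0],[0,0,6],-1],[[0,0,0],[0,0,11],-1],[[0,0,0],[0,0,14],-1],[[0,0,0],[0,0,14],-1],[[0,0,0],[0,0,14],-1]]'

```text
time_s: 4.6
tcp_pos: [0.4682, -0.225, 0.1422]
eef_rot: [-3.141, 0.0, 1.816]
force: [-0.4, 0.1, -0.2]
width: 0.0853
finger_force: 0.0
```

```bash
cat > m.py <<'E'
from h import *
s=sense(); print({k:np.round(s[k],4) for k in("time_s","tcp_pos","eef_rot")})
for c in ("wrist","top"):
    f=grab_frame(c); P=cloud(f)
    for r in silhouettes(f,"ball_stray_center"):
        q=P[r["region"]]; q=q[~np.isnan(q[:,0])]; q=q[q[:,2]>.02]
        if len(q): print(c,round(r["score"],2),np.round(r["xy"]),np.round(cv2.minEnclosingCircle(q[:,:2].astype(np.float32))[0],4),q.min(0),q.max(0),f["img"][r["region"]].mean(0).round())
E
python3 m.py
```

```text
{'time_s': np.float64(4.6), 'tcp_pos': array([ 0.4682, -0.225 ,  0.1422]), 'eef_rot': array([-3.1413e+00,  1.0000e-04,  1.8155e+00])}
wrist 0.68 [254. 176.] [ 0.4681 -0.2248] [ 0.44930401 -0.24461539  0.02003129] [ 0.48783579 -0.2048985   0.03544496] [146. 146. 150.]
wrist 0.65 [287. 242.] [ 0.521  -0.2917] [ 0.50185149 -0.30955793  0.02000522] [ 0.53898572 -0.27276605  0.03485829] [ 59. 115. 201.]
top 0.55 [334. 236.] [ 0.468  -0.2253] [ 0.4502691  -0.24429356  0.0205564 ] [ 0.48639741 -0.20746805  0.03397212] [109. 116. 115.]
```

The ball never moved: it's still at (0.468,-0.225). So the pads closed off it, and I'll check where the fingertips really are.

Emit:
send_rows --series '[[[0,0,0],[0,0,0],0.1],[[0,0,0],[0,0,0],0.1],[[0,0,0],[0,0,0],0.1],[[0,0,0],[0,0,0],0.1]]'

```text
time_s: 5.3
tcp_pos: [0.4687, -0.2249, 0.1423]
eef_rot: [-3.142, 0.0, 1.816]
force: [0.1, -0.4, -0.3]
width: 0.0384
finger_force: 0.0
```

```bash
python3 - <<'E'
from h import *
s=sense(); print(s["tcp_pos"],s["width"])
f=grab_frame("wrist"); P=cloud(f); print(f["eye"])
T=Ro.from_euler('xyz',s["eef_rot"]).as_matrix()
q=(P-s["tcp_pos"])@T   # tool frame
m=(q[...,2]<0.06)&(q[...,2]>-0.12)&(np.abs(q[...,1])<.07)
Q=q[m]
for a in np.arange(-.1,.06,.01):
    k=Q[(Q[:,2]>=a)&(Q[:,2]<a+.01)]
    if len(k): print(round(a,3),len(k),np.round(np.percentile(k,[1,50,99],axis=0),3).tolist())
K=f["mtx"]
for z in (0,-.0187):
    p=(np.array([0,0,z])@T.T+s["tcp_pos"]-f["eye"])@camR(f); print("px",K[0,2]+K[0,0]*p[0]/-p[2],K[1,2]-K[1,1]*p[1]/-p[2])
save(f,"w3.png",s=1.2)
E
```

```text
[ 0.46869624 -0.2249111   0.14225207] 0.03844197492552624
[ 0.4508779  -0.15656626  0.31548554]
-0.1 4304 [[-0.012, -0.056, -0.1], [0.011, -0.016, -0.095], [0.017, 0.055, -0.09]]
-0.09 6147 [[-0.011, -0.052, -0.09], [0.006, 0.018, -0.087], [0.014, 0.051, -0.08]]
-0.08 1286 [[-0.006, -0.046, -0.08], [0.012, 0.019, -0.077], [0.014, 0.046, -0.07]]
-0.07 1144 [[-0.011, -0.032, -0.07], [0.007, -0.02, -0.067], [0.012, 0.03, -0.06]]
-0.06 798 [[-0.01, -0.033, -0.06], [0.007, 0.018, -0.055], [0.011, 0.032, -0.05]]
-0.05 656 [[-0.01, -0.033, -0.05], [0.007, 0.018, -0.045], [0.011, 0.032, -0.04]]
-0.04 241 [[-0.01, -0.031, -0.04], [0.007, -0.02, -0.037], [0.011, 0.03, -0.032]]
px 254.29847211355647 219.25187463590916
px 254.41160966864473 231.16698168071935
```

View pics/w3.png

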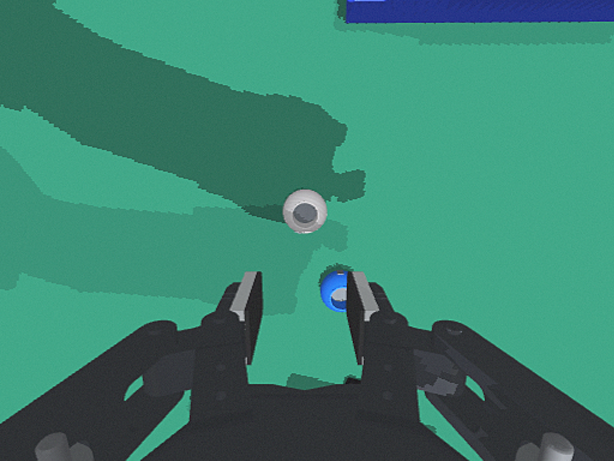

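At this width the pads end about 32 mm behind the reported TCP (w3: pad tips at about (250,275) and (360,275) in the 1.2x picture), so the effective tool is about 28 mm shorter than stated. I descend by that much more.

Emit:
send_rows --series '[[[0,0,0],[0,0,-3],-1],[[0,0,0],[0,0,-7],-1],[[0,0,0],[0,0,-11],-1],[[0,0,0],[0,0,-14],-1],[[0,0,0],[0,0,-15.8],-1],[[0,0,0],[0,0,-16.7],-1],[[0,0,0],[0,0,-16.7],-1],[[0,0,0],[0,0,-16.7],0.3],[[0,0,0],[0,0,-16.7],0.3],[[0,0,0],[0,0,-16.7],0.3],[[0,0,0],[0,0,-16.7],0.3],[[0,0,0],[0,0,-16.7],0.3]]'

```text
time_s: 6.85
tcp_pos: [0.469, -0.2252, -0.0238]
eef_rot: [3.141, 0.001, 1.816]
force: [-0.8, 0.8, 8.9]
width: 0.0372
finger_force: 39.0
```

Emit:
send_rows --series '[[[0,0,0],[0,0,0.4],0.3],[[0,0,0],[0,0,0.8],0.3],[[0,0,0],[0,0,1.5],0.3],[[0,0,0],[0,0,2.2],0.3],[[0,0,0],[0,0,3],0.3],[[0,0,0],[0,0,3],0.3]]'

```text
time_s: 7.6
tcp_pos: [0.4691, -0.2252, 0.006]
eef_rot: [3.141, 0.001, 1.816]
force: [0.5, -0.2, -1.9]
width: 0.037
finger_force: 40.2
```

```bash
python3 - <<'E'
from h import *
s=sense(); print(s["tcp_pos"],s["width"],s["force"],s["finger_force"])
f=grab_frame("wrist"); P=cloud(f)
T=Ro.from_euler('xyz',s["eef_rot"]).as_matrix()
r=silhouettes(f,"ball_stray_center")
for a in r: 
    q=P[a["region"]];q=q[~np.isnan(q[:,0])]; t=(q-s["tcp_pos"])@T
    print(a["score"],a["xy"],q.min(0),q.max(0),t.min(0),t.max(0))
g=grab_frame("scene")
cv2.imwrite("pics/w4.png",np.hstack([f["img"][::,:,::-1][::1,100:420],cv2.resize(g["img"][130:230,170:290,::-1],(460,384),interpolation=cv2.INTER_CUBIC)]))
E
```

```text
[ 0.46905021 -0.22516921  0.00602555] 0.03702383343261939 [ 0.53004476 -0.24193351 -1.91274434] 40.20107142627239
0.74 [252.6, 252.5] [ 0.44901204 -0.24147621  0.00089345] [ 0.49324441 -0.20467492  0.06494999] [-0.01587921 -0.01919269 -0.0589122 ] [0.02070322 0.02244937 0.00512132]
0.63 [292.9, 312.0] [ 0.48886895 -0.28991328  0.00729493] [ 0.51352067 -0.23100735  0.07530103] [-0.07091647  0.0166314  -0.06924857] [-0.01051553  0.03120134 -0.00119537]
```

View pics/w4.png

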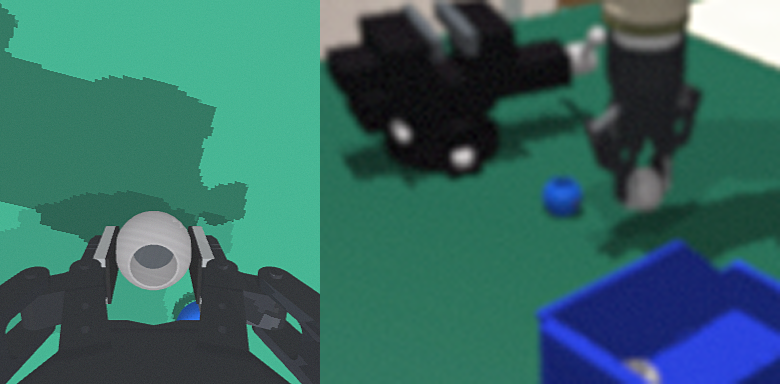

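The ball is held upright. Next I lift it over the right wall and go above the bin floor at (0.509, 0.006).

Emit:
send_rows --series '[[[0,0,0],[0,0,4],0.3],[[0,0,0],[0,0,8.5],0.3],[[0,0,0],[0.6,3.5,12],0.3],[[0,0,0],[1.3,7.5,12],0.3],[[0,0,0],[2,11.5,12],0.3],[[0,0,0],[2.7,15.5,12],0.3],[[0,0,0],[3.4,19.5,12],0.3],[[0,0,0],[4,22.2,12],0.3],[[0,0,0],[4,23.1,12],0.3],[[0,0,0],[4,23.1,11],0.3],[[0,0,0],[4,23.1,11],0.3]]'

```text
time_s: 9.12
tcp_pos: [0.5077, 0.0045, 0.1142]
eef_rot: [-3.139, 0.0, 1.814]
force: [-0.8, -0.6, -1.8]
width: 0.0371
finger_force: 40.8
```

```bash
python3 - <<'E'
from h import *
s=sense(); print(s["tcp_pos"],s["width"],s["force"],s["finger_force"])
f=grab_frame("wrist"); P=cloud(f); save(f,"w5.png")
c=np.array([.5524,.0372,0]);R=Ro.from_euler('z',.245).as_matrix()
B=(P-c)@R
# bin walls: side edges at rim z>.095, lip
m=(f["img"][...,2]>1.4*f["img"][...,0])&(P[...,2]>.02)&(P[...,2]<.12)
for lo,hi in((.03,.06),(.09,.12)):
    q=P[m&(P[...,2]>lo)&(P[...,2]<hi)]; b=B[m&(P[...,2]>lo)&(P[...,2]<hi)]
    print(lo,len(q),b.min(0),b.max(0))
for r in silhouettes(f,"ball_1_center"):
    q=P[r["region"]];b=B[r["region"]]; print(r["score"],r["xy"],np.nanmedian(q,0),np.nanmedian(b,0))
E
```

```text
[0.50766182 0.00452567 0.11420158] 0.037099562641968065 [-0.77942266 -0.643025   -1.75674845] 40.8481228351593
0.03 9831 [-0.11732139 -0.07654911  0.03000399] [0.11575431 0.08091832 0.0599882 ]
0.09 10654 [-0.05467708 -0.08315353  0.09000234] [0.1279688  0.08720012 0.10386225]
0.71 [366.8, 131.0] [0.59183761 0.07960516 0.03142934] [0.04864128 0.03165034 0.03142934]
```

View pics/w5.png

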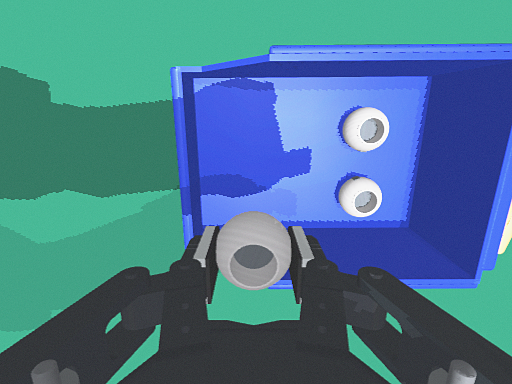

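The picture shows the ball held over the right front part of the bin, with the two other balls at (366,130) and (361,196). I lower it slowly.

Emit:
send_rows --series '[[[0,0,0],[0,0,-3],0.3],[[0,0,0],[0,0,-6],0.3],[[0,0,0],[0,0,-9],0.3],[[0,0,0],[0,0,-11.2],0.3],[[0,0,0],[0,0,-12.4],0.3],[[0,0,0],[0,0,-12.8],0.3],[[0,0,0],[0,0,-13.1],0.3],[[0,0,0],[0,0,-13.3],0.3],[[0,0,0],[0,0,-13.4],0.3],[[0,0,0],[0,0,-13.4],0.3]]'

```text
time_s: 10.48
tcp_pos: [0.5088, 0.0061, -0.0185]
eef_rot: [3.141, 0.0, 1.816]
force: [-0.3, -0.8, -1.8]
width: 0.0371
finger_force: 40.9
```

Still no contact, so I ease it down further.

Emit:
send_rows --series '[[[0,0,0],[0,0,-0.1],0.3],[[0,0,0],[0,0,-0.15],0.3],[[0,0,0],[0,0,-0.15],0.3]]'

```text
time_s: 10.85
tcp_pos: [0.5088, 0.0061, -0.0198]
eef_rot: [3.141, 0.0, 1.816]
force: [-1.6, 0.1, 6.6]
width: 0.0371
finger_force: 41.4
```

Emit:
send_rows --series '[[[0,0,0],[0,0,0],0.05],[[0,0,0],[0,0,0],-0.1],[[0,0,0],[0,0,0],-0.3],[[0,0,0],[0,0,0],-0.35],[[0,0,0],[0,0,1],-0.35],[[0,0,0],[0,0,4],-0.35],[[0,0,0],[0,0,9],-0.35],[[0,0,0],[0,0,15],-0.35],[[0,0,0],[0,0,20],-0.35],[[0,0,0],[0,0,20],-0.35]]'

```text
time_s: 12.1
tcp_pos: [0.5105, 0.0061, 0.1841]
eef_rot: [3.135, 0.002, 1.815]
force: [-0.7, -0.1, -0.6]
width: 0.0573
finger_force: 0.0
```

```bash
cat > b.py <<'E'
from h import *
s=sense(); print(s["time_s"],s["tcp_pos"],s["eef_rot"],s["width"],s["force"],s["joints"].round(2))
c=np.array([.5524,.0372,0]);R=Ro.from_euler('z',.245).as_matrix()
for n in ("top","wrist"):
    f=grab_frame(n); P=cloud(f); B=(P-c)@R
    i=f["img"].astype(int)
    m=(i[...,2]>1.5*i[...,1])&(i[...,2]>1.5*i[...,0])&(P[...,2]>.03)&(np.abs(B[...,0])<.15)&(np.abs(B[...,1])<.12)
    r=cv2.minAreaRect(P[m][:,:2].astype(np.float32)); print(n,r)
    q=P[m&(P[...,2]>.093)&(B[...,0]>.1)]; print("lip",len(q),(q.min(0)+q.max(0))/2)
    b=B[m&(P[...,2]>.093)&(B[...,0]>.1)]; 
    if len(b): print(b.min(0),b.max(0))
    for a in silhouettes(f,"ball_1_center"): print(round(a["score"],2),a["xy"],np.nanmedian(B[a["region"]],0).round(3))
    save(f,"b_%s_%d.png"%(n,s["time_s"]*10))
E
python3 b.py
```

```text
12.1 [0.51048769 0.00608567 0.18406006] [3.13465701e+00 1.93165146e-03 1.81508379e+00] 0.05731583608481422 [-0.66132508 -0.05533201 -0.56350052] [ 0.23  0.4  -0.47  2.09  0.28  0.7  -0.18]
top ((0.5575762391090393, 0.038754917681217194), (0.2457704395055771, 0.16894492506980896), 14.308268547058105)
lip 289 [0.66065312 0.06323922 0.09851057]
[ 0.10002412 -0.08369524  0.09307728] [0.12771694 0.08471222 0.10394386]
0.66 [104.0, 212.8] [0.079 0.371 0.139]
wrist ((0.5571238398551941, 0.040044449269771576), (0.24445950984954834, 0.16993366181850433), 14.271639823913574)
lip 3493 [0.65981257 0.06568947 0.09846404]
[ 0.10017019 -0.08242312  0.09300113] [0.12737738 0.08702057 0.10392696]
0.56 [342.3, 126.1] [0.049 0.031 0.031]
```

Emit:
send_rows --series '[[[0,0,0],[4,1.5,0],-0.35],[[0,0,0],[9,3.5,0],-0.35],[[0,0,0],[14,5.4,0],-0.35],[[0,0,0],[15.8,6.1,-2],-0.35],[[0,0,0],[15.8,6.1,-6],-0.35],[[0,0,0],[15.8,6.1,-9.5],-0.35],[[0,0,0],[15.8,6.1,-12],-0.35],[[0,0,0],[15.8,6.1,-14],-0.35],[[0,0,0],[15.8,6.1,-14],-0.35],[[0,0,0],[15.8,6.1,-14],-0.35]]'

```text
time_s: 13.55
tcp_pos: [0.667, 0.0673, 0.0402]
eef_rot: [3.141, 0.0, 1.816]
force: [0.1, 0.1, 0.2]
width: 0.0577
finger_force: 0.0
```

```bash
python3 b.py; python3 - <<'E'
import cv2,numpy as np,glob
t=cv2.imread(sorted(glob.glob("pics/b_top_*"),key=lambda p:int(p.split('_')[-1][:-4]))[-2]); w=cv2.imread(sorted(glob.glob("pics/b_wrist_*"),key=lambda p:int(p.split('_')[-1][:-4]))[-1])
a=cv2.resize(t[130:270,180:320],(384,384),interpolation=cv2.INTER_CUBIC); cv2.imwrite("pics/v6.png",np.hstack([a,w[:,50:450]]))
E
```

```text
13.55 [0.66702147 0.06732424 0.040226  ] [3.14110657e+00 4.93914656e-06 1.81594664e+00] 0.05773150625106754 [0.11057695 0.14363911 0.16446411] [ 0.04  0.75 -0.36  1.83  0.41  0.64 -0.32]
top ((0.5418767929077148, 0.09525125473737717), (0.2430904358625412, 0.0526580810546875), 15.57452392578125)
lip 68 [0.64618993 0.12494186 0.0990132 ]
[0.10090578 0.04115779 0.09385602] [0.12544904 0.08492862 0.10417039]
0.26 [228.7, 210.2] [0.003 0.054 0.004]
wrist ((0.5763676166534424, 0.04863358289003372), (0.2039519101381302, 0.16330567002296448), 14.200897216796875)
lip 8223 [0.65552747 0.0935474  0.12425934]
[ 0.10000766 -0.02866209  0.09302149] [0.12792753 0.08715699 0.15549719]
0.76 [155.8, 169.3] [0.052 0.032 0.031]
```

View pics/v6.png

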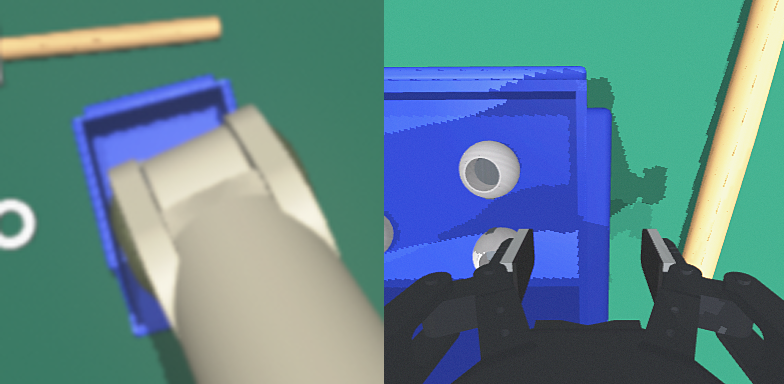

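The right picture shows the fingers straddling the lip, with the stray standing in the bin at the left edge. I close on the lip.

Emit:
send_rows --series '[[[0,0,0],[0,0,0],0.3],[[0,0,0],[0,0,0],0.8],[[0,0,0],[0,0,0],0.9],[[0,0,0],[0,0,0],0.9],[[0,0,0],[0,0,0],0.9],[[0,0,0],[0,0,0],0.9]]' --grip_force 90

```text
time_s: 14.5
tcp_pos: [0.6675, 0.0672, 0.0404]
eef_rot: [3.14, 0.0, 1.816]
force: [1.4, -0.2, 5.9]
width: 0.0126
finger_force: 88.8
```

```bash
cat > plan.py <<'E'
from h import *
s=sense(); print(s["width"],s["force"],s["finger_force"])
piv=np.array([.4605,-.0678,0]); p0=s["tcp_pos"]; yaw=.248
d=Ro.from_euler('z',yaw)
def tilt(p,r):  # pitch, roll of bin body (deg): gravity-plane combined as rotation vector in bin frame
    v=d.apply(np.radians([r,-p,0])); R=Ro.from_rotvec(v)
    return v, piv+R.apply(p0-piv)-p0, R
for k in np.linspace(0,1,9)[1:]:
    v,sh,R=tilt(24*k,22*k); Rb=R*d
    print(np.round(v,3).tolist(),np.round(sh*100,2).tolist(),"floor dir slopes x,y",Rb.apply([1,0,0])[2].round(3),Rb.apply([0,1,0])[2].round(3),"corners z",[Rb.apply(np.array(c)-[-.115,-.08,0])[2].round(3) for c in([-.115,.08,0],[.115,-.08,0])])
E
python3 plan.py
```

```text
0.012622441324160249 [ 1.39971038 -0.20935553  5.91970791] 88.76277208328247
[0.059, -0.039, 0.0] [-0.19, -0.29, 1.6] floor dir slopes x,y 0.052 0.048 corners z [np.float64(0.008), np.float64(0.012)]
[0.119, -0.078, 0.0] [-0.44, -0.67, 3.17] floor dir slopes x,y 0.104 0.096 corners z [np.float64(0.015), np.float64(0.024)]
[0.178, -0.117, 0.0] [-0.75, -1.14, 4.7] floor dir slopes x,y 0.156 0.143 corners z [np.float64(0.023), np.float64(0.036)]
[0.238, -0.156, 0.0] [-1.12, -1.71, 6.19] floor dir slopes x,y 0.207 0.189 corners z [np.float64(0.03), np.float64(0.048)]
[0.297, -0.195, 0.0] [-1.55, -2.36, 7.62] floor dir slopes x,y 0.256 0.235 corners z [np.float64(0.038), np.float64(0.059)]
[0.356, -0.234, 0.0] [-2.03, -3.09, 9.0] floor dir slopes x,y 0.305 0.279 corners z [np.float64(0.045), np.float64(0.07)]
[0.416, -0.273, 0.0] [-2.56, -3.9, 10.31] floor dir slopes x,y 0.352 0.322 corners z [np.float64(0.052), np.float64(0.081)]
[0.475, -0.312, 0.0] [-3.15, -4.79, 11.55] floor dir slopes x,y 0.397 0.364 corners z [np.float64(0.058), np.float64(0.091)]
```

Emit:
send_rows --series '[[[0.03,-0.02,0],[-0.1,-0.15,0.8],0.9],[[0.059,-0.039,0],[-0.2,-0.3,1.55],0.9],[[0.089,-0.059,0],[-0.3,-0.5,2.35],0.9],[[0.119,-0.078,0],[-0.45,-0.7,3.1],0.9],[[0.134,-0.088,0],[-0.5,-0.8,3.5],0.9],[[0.149,-0.098,0],[-0.6,-0.9,3.9],0.9],[[0.164,-0.107,0],[-0.7,-1.0,4.3],0.9],[[0.178,-0.117,0],[-0.75,-1.15,4.65],0.9],[[0.193,-0.127,0],[-0.85,-1.3,5.0],0.9],[[0.208,-0.136,0],[-0.95,-1.4,5.4],0.9],[[0.223,-0.146,0],[-1.05,-1.55,5.75],0.9],[[0.238,-0.156,0],[-1.1,-1.7,6.1],0.9]]'

```text
time_s: 16.0
tcp_pos: [0.6556, 0.0497, 0.101]
eef_rot: [2.929, -0.192, 1.837]
force: [-0.6, -0.9, -2.9]
width: 0.0127
finger_force: 88.5
```

```bash
cat > t.py <<'E'
from h import *
import sys
s=sense(); print(s["time_s"],s["tcp_pos"],s["force"],s["wrist_torque"],s["width"],s["finger_force"])
g=grab_frame("scene");w=grab_frame("wrist")
cv2.imwrite("pics/"+sys.argv[1],np.hstack([cv2.resize(g["img"][140:280,190:340,::-1],(411,384),interpolation=cv2.INTER_CUBIC),w["img"][:,0:380,::-1]]))
# bin frame assumed rigid with tool from grasp: tool at grasp pose p0,R0
p0=np.array([.6675,.0672,.0404]);R0=Ro.from_euler('xyz',[3.14,0,1.816])
R1=Ro.from_euler('xyz',s["eef_rot"]); c=np.array([.5524,.038,.0]); d=Ro.from_euler('z',.248)
def tobin(X): return d.inv().apply(R0.apply(R1.inv().apply(X-s["tcp_pos"]))+p0-c)
def toworld(b): return R1.apply(R0.inv().apply(d.apply(b)+c-p0))+s["tcp_pos"]
print("corner bottom world",toworld(np.array([-.115,-.08,0])).round(4), "slopes",np.subtract(toworld(np.array([1,0,0])),toworld(np.zeros(3)))[2].round(3),np.subtract(toworld(np.array([0,1,0])),toworld(np.zeros(3)))[2].round(3))
for f in (w,g):
    P=cloud(f)
    i=f["img"].astype(int); sat=i.max(-1)-i.min(-1)
    h,wd=P.shape[:2]; B=tobin(np.nan_to_num(P,nan=9).reshape(-1,3)).reshape(h,wd,3)
    m=(B[...,2]>.012)&(B[...,2]<.042)&(B[...,0]>-.113)&(B[...,0]<.105)&(np.abs(B[...,1])<.073)&(sat<50)
    n,L,st,ce=cv2.connectedComponentsWithStats(m.astype(np.uint8))
    for k in range(1,n):
        if st[k,4]>25:
            q=B[L==k]; print("wrist" if f is w else "scene",ce[k].round(),st[k,4],"bin lo",q.min(0).round(3),"hi",q.max(0).round(3))
E
python3 t.py t1.png
```

```text
16.0 [0.65560501 0.04973047 0.10102751] [-0.59276521 -0.91817136 -2.86910654] [-0.95363267  0.26511636  0.17299264] 0.012721251726881901 88.47739577293396
corner bottom world [ 0.4598 -0.0682 -0.0011] slopes 0.206 0.19
wrist [ 90. 254.] 4359 bin lo [-0.027 -0.068  0.012] hi [ 0.027 -0.002  0.04 ]
wrist [  7. 275.] 561 bin lo [-0.082 -0.072  0.012] hi [-0.069 -0.04   0.03 ]
```

View pics/t1.png

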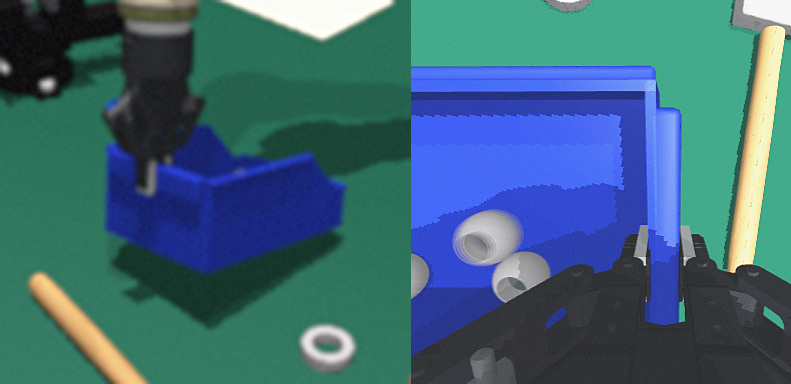

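Both rear balls are sliding together toward the stray. I keep tilting.

Emit:
send_rows --series '[[[0.02,-0.013,0],[-0.15,-0.2,0.5],0.9],[[0.04,-0.026,0],[-0.3,-0.45,0.97],0.9],[[0.059,-0.039,0],[-0.45,-0.65,1.45],0.9],[[0.079,-0.052,0],[-0.6,-0.9,1.9],0.9],[[0.098,-0.065,0],[-0.75,-1.15,2.35],0.9],[[0.118,-0.078,0],[-0.9,-1.4,2.8],0.9],[[0.138,-0.091,0],[-1.1,-1.65,3.25],0.9],[[0.158,-0.104,0],[-1.25,-1.95,3.7],0.9],[[0.178,-0.117,0],[-1.45,-2.2,4.1],0.9],[[0.198,-0.13,0],[-1.65,-2.5,4.5],0.9],[[0.217,-0.143,0],[-1.85,-2.8,4.95],0.9],[[0.237,-0.156,0],[-2.05,-3.1,5.35],0.9]]'

```text
time_s: 17.6
tcp_pos: [0.635, 0.0188, 0.1546]
eef_rot: [2.701, -0.374, 1.901]
force: [0.3, 0.0, -2.2]
width: 0.0127
finger_force: 88.9
```

```bash
cat >> t.py <<'E'
t=grab_frame("top"); save(t,"top_"+sys.argv[1],(190,130,340,270),4)
P=cloud(t); B=tobin(np.nan_to_num(P,nan=9).reshape(-1,3)).reshape(P.shape); i=t["img"].astype(int)
m=(B[...,2]>.012)&(B[...,2]<.042)&(B[...,0]>-.113)&(B[...,0]<.105)&(np.abs(B[...,1])<.073)&(i.max(-1)-i.min(-1)<50)
print("top",m.sum(),B[m].min(0),B[m].max(0))
E
python3 t.py t2.png; python3 -c "
import cv2,numpy as np
a=cv2.imread('pics/t2.png');b=cv2.imread('pics/top_t2.png')
cv2.imwrite('pics/v7.png',cv2.resize(np.hstack([a[:,411:],cv2.resize(b,(411,384))]),(790,384)))"
```

```text
17.6 [0.63503829 0.01883994 0.15457088] [ 0.28537637  0.01227137 -2.20426821] [-0.6549787   0.02493222 -0.08614965] 0.012670330527037017 88.85641694068909
corner bottom world [ 0.4595 -0.0682 -0.0013] slopes 0.396 0.364
wrist [ 55. 277.] 5137 bin lo [-0.083 -0.071  0.012] hi [ 0.008 -0.035  0.039]
top 416 [-0.11297475 -0.07242543  0.01211033] [ 0.00545644 -0.03686699  0.04061003]
```

View pics/v7.png

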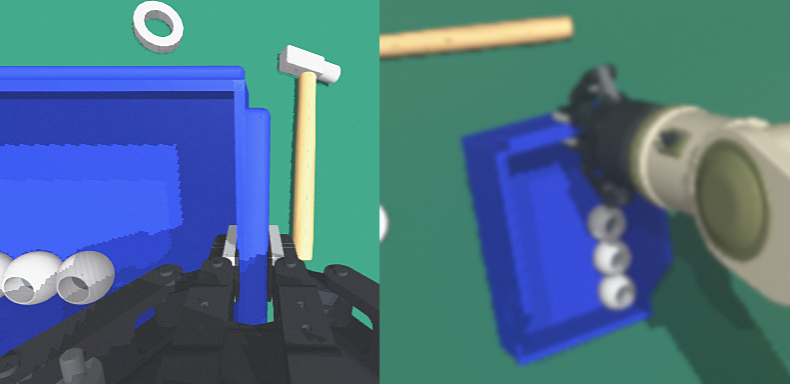

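My picture allowance is used up, so from here I work by numbers. The top view shows all three balls in a line along the right wall with the first one in the corner, so the third is about 100 mm from it. I want them bunched, so I'll swing the tilt to free the rear ball and then bring it back. First I write a planner and a sphere-fit ball tracker.

```bash
cat > pl.py <<'E'
from h import *
import sys
from scipy.optimize import least_squares
from itertools import product
p0=np.array([.6675,.0672,.0404]);R0=Ro.from_euler('xyz',[3.14,0,1.816]); c=np.array([.5524,.038,.0]); d=Ro.from_euler('z',.248)
def pose(p,r):   # bin pose -> tcp pos & world rot from level; r>0 right side low
    R=Ro.from_rotvec(d.apply(np.radians([r,-p,0])))
    k=np.array([[-.115,y,0] for y in(-.08,.08)]); W=d.apply(k)+c
    P=c+R.apply(W-c); i=np.argmin(P[:,2]); piv=W[0]
    # keep right corner as xy anchor, lowest corner on bench (-1 mm)
    base=piv+R.apply(p0-piv); z=(piv+R.apply(W-piv))[:,2].min()
    return base-[0,0,z+.001],R
def rows(path,cur):
    b,Rb=pose(*cur)
    for q in path:
        a,R=pose(*q); print(q,np.round((R*Rb.inv()).as_rotvec(),3).tolist(),np.round((a-b)*100,2).tolist())
def balls():
    s=sense(); R1=Ro.from_euler('xyz',s["eef_rot"])
    tobin=lambda X: d.inv().apply(R0.apply(R1.inv().apply(X-s["tcp_pos"]))+p0-c)
    A=[]
    for n in("top","wrist"):
        f=grab_frame(n);P=cloud(f).reshape(-1,3);i=f["img"].reshape(-1,3).astype(int)
        B=tobin(np.nan_to_num(P,nan=9)); m=(B[:,2]>.014)&(B[:,2]<.042)&(B[:,0]>-.113)&(B[:,0]<.1)&(np.abs(B[:,1])<.077)&(i.max(1)-i.min(1)<50)
        q=B[m]; A.append(q[::max(1,len(q)//400)]); print(n,m.sum(),end=" ")
    A=np.vstack(A); best=None; rng=np.random.default_rng(0)
    for t in range(30):
        x=A[rng.choice(len(A),3),:2].ravel()
        fn=lambda x: np.min([np.abs(np.linalg.norm(A-[x[2*j],x[2*j+1],.02],axis=1)-.02) for j in range(3)],0)
        o=least_squares(fn,x,loss="soft_l1",f_scale=.002,max_nfev=40)
        D=[np.hypot(*(o.x[2*i:2*i+2]-o.x[2*j:2*j+2])) for i,j in((0,1),(0,2),(1,2))]
        cost=o.cost+(min(D)<.033)
        if best is None or cost<best[0]: best=(cost,o.x)
    print("t",s["time_s"],"F",s["force"].round(1),"w",round(float(s["width"]),4),"balls mm",(best[1].reshape(3,2)*1000).round().tolist(),"cost",best[0])
E
python3 - <<'E'
from pl import *
balls()
print(pose(24,22)[0],sense()["tcp_pos"])
rows([(25,r) for r in(19,15,11,7,3,0,-3,-6,-9,-12)],(24,22))
E
```

```text
top 424 wrist 5084 t 17.75 F [-0.7 -0.4 -2.9] w 0.0125 balls mm [[-11.0, -54.0], [-50.0, -54.0], [-91.0, -56.0]] cost 0.0025769685672088257
[0.63604657 0.01928065 0.15488841] [0.63431102 0.0188245  0.15364813]
(25, 19) [-0.045, -0.028, -0.014] [-0.31, 0.46, 0.08]
(25, 15) [-0.111, -0.043, -0.028] [-0.4, 1.22, -0.29]
(25, 11) [-0.177, -0.059, -0.043] [-0.48, 1.96, -0.7]
(25, 7) [-0.243, -0.074, -0.057] [-0.55, 2.67, -1.16]
(25, 3) [-0.308, -0.091, -0.072] [-0.6, 3.35, -1.65]
(25, 0) [-0.358, -0.103, -0.082] [-0.63, 3.84, -2.05]
(25, -3) [-0.407, -0.116, -0.093] [-0.66, 4.3, -1.65]
(25, -6) [-0.456, -0.128, -0.104] [-0.67, 4.74, -1.28]
(25, -9) [-0.505, -0.141, -0.115] [-0.68, 5.17, -0.93]
(25, -12) [-0.554, -0.154, -0.127] [-0.68, 5.57, -0.6]
```

Emit:
send_rows --series '[[[-0.045,-0.028,-0.014],[-0.3,0.45,0.05],0.9],[[-0.111,-0.043,-0.028],[-0.4,1.2,-0.3],0.9],[[-0.177,-0.059,-0.043],[-0.5,1.95,-0.7],0.9],[[-0.243,-0.074,-0.057],[-0.55,2.65,-1.15],0.9],[[-0.308,-0.091,-0.072],[-0.6,3.35,-1.65],0.9],[[-0.358,-0.103,-0.082],[-0.65,3.85,-2.05],0.9],[[-0.407,-0.116,-0.093],[-0.65,4.3,-1.65],0.9],[[-0.456,-0.128,-0.104],[-0.65,4.75,-1.3],0.9]]'

```text
time_s: 18.85
tcp_pos: [0.6271, 0.06, 0.1345]
eef_rot: [2.718, 0.061, 1.802]
force: [-0.8, -1.9, -2.7]
width: 0.0127
finger_force: 89.2
```

```bash
python3 - <<'E'
from pl import *
balls()
rows([(25,r) for r in(-7,-8,-9,-10,-12,-14)]+[(24,r) for r in (0,6,12,18,22)],(25,-6))
E
```

```text
top 382 wrist 5272 t 18.85 F [-0.8 -1.9 -2.7] w 0.0127 balls mm [[-9.0, -47.0], [-88.0, -53.0], [-43.0, -49.0]] cost 0.003793728207538338
(25, -7) [-0.016, -0.004, -0.004] [-0.0, 0.14, 0.12]
(25, -8) [-0.033, -0.009, -0.007] [-0.01, 0.28, 0.24]
(25, -9) [-0.049, -0.013, -0.011] [-0.01, 0.42, 0.35]
(25, -10) [-0.065, -0.017, -0.015] [-0.01, 0.56, 0.46]
(25, -12) [-0.098, -0.026, -0.022] [-0.01, 0.82, 0.68]
(25, -14) [-0.131, -0.035, -0.03] [-0.0, 1.07, 0.89]
(24, 0) [0.094, 0.042, 0.022] [0.27, -0.85, -1.11]
(24, 6) [0.193, 0.067, 0.044] [0.34, -1.82, -0.34]
(24, 12) [0.291, 0.091, 0.067] [0.44, -2.87, 0.35]
(24, 18) [0.39, 0.114, 0.089] [0.57, -3.97, 0.94]
(24, 22) [0.456, 0.128, 0.104] [0.67, -4.74, 1.28]
```

Emit:
send_rows --series '[[[-0.016,-0.004,-0.004],[0,0.15,0.1],0.9],[[-0.033,-0.009,-0.007],[0,0.3,0.25],0.9]]'

```text
time_s: 19.2
tcp_pos: [0.6272, 0.0613, 0.137]
eef_rot: [2.718, 0.094, 1.793]
force: [-0.2, 0.5, -5.2]
width: 0.0127
finger_force: 88.6
```

```bash
python3 -c "
from pl import *
balls()"
```

```text
top 388 wrist 4838 t 19.2 F [-0.2  0.5 -5.2] w 0.0127 balls mm [[-91.0, -43.0], [-40.0, -40.0], [-15.0, -40.0]] cost 1.003053635858087
```

```bash
sed -i 's/range(30)/range(90)/; s/A\[rng.choice(len(A),3),:2\].ravel()/A[rng.choice(len(A),3),:2].ravel()+rng.normal(0,.01,6)/' pl.py; python3 -c "
from pl import *
balls()"
```

```text
top 401 wrist 4826 t 19.3 F [ 0.9 -0.1 -5.3] w 0.013 balls mm [[-12.0, -41.0], [-91.0, -44.0], [-48.0, -40.0]] cost 0.0040384358900297426
```

Emit:
send_rows --series '[[[-0.016,-0.004,-0.004],[0,0.15,0.1],0.9],[[-0.033,-0.009,-0.007],[0,0.3,0.25],0.9]]'

```text
time_s: 19.65
tcp_pos: [0.6273, 0.0653, 0.1397]
eef_rot: [2.716, 0.129, 1.788]
force: [-1.1, -0.7, -5.5]
width: 0.0123
finger_force: 88.4
```

```bash
python3 -c "
from pl import *
balls()
rows([(25,r) for r in(-8,-4,0,3,6,9,12,16,20)],(25,-10))"
```

```text
top 397 wrist 4855 t 19.65 F [-1.1 -0.7 -5.5] w 0.0123 balls mm [[12.0, -37.0], [-41.0, -41.0], [-91.0, -43.0]] cost 0.005719234354653516
(25, -8) [0.033, 0.009, 0.007] [0.0, -0.27, -0.23]
(25, -4) [0.098, 0.026, 0.022] [0.02, -0.85, -0.71]
(25, 0) [0.164, 0.043, 0.037] [0.05, -1.47, -1.23]
(25, 3) [0.213, 0.055, 0.049] [0.08, -1.95, -0.84]
(25, 6) [0.262, 0.067, 0.06] [0.12, -2.46, -0.46]
(25, 9) [0.311, 0.079, 0.071] [0.17, -2.98, -0.11]
(25, 12) [0.361, 0.091, 0.083] [0.22, -3.52, 0.22]
(25, 16) [0.426, 0.106, 0.098] [0.3, -4.27, 0.62]
(25, 20) [0.492, 0.121, 0.113] [0.4, -5.04, 0.98]
```

```bash
cat > fl.py <<'E'
from pl import *
def floor():
    s=sense(); R1=Ro.from_euler('xyz',s["eef_rot"])
    tobin=lambda X: d.inv().apply(R0.apply(R1.inv().apply(X-s["tcp_pos"]))+p0-c)
    f=grab_frame("wrist");P=cloud(f).reshape(-1,3);i=f["img"].reshape(-1,3).astype(int)
    B=tobin(np.nan_to_num(P,nan=9)); blue=(i[:,2]>1.5*i[:,1])&(i[:,2]>1.5*i[:,0])
    q=B[blue&(np.abs(B[:,0])<.09)&(B[:,1]>-.06)&(B[:,1]<.06)&(np.abs(B[:,2])<.03)]
    A=np.c_[q[:,:2],np.ones(len(q))]
    for _ in range(4):
        x=np.linalg.lstsq(A,q[:,2],rcond=None)[0]; k=np.abs(A@x-q[:,2])<.004; A,q=A[k],q[k]
    print("floor z=%.3fx+%.3fy+%.4f n=%d"%(*x,len(q)))
    w=B[blue&(B[:,0]>-.04)&(B[:,0]<.08)&(B[:,2]>.05)&(B[:,2]<.11)]
    h=lambda w,a:np.round(np.percentile(w[:,a],[1,50,99]),3) if len(w)>20 else None
    print("L wall y",h(w[w[:,1]>0],1),"rim z",h(w[w[:,1]>0],2),"R wall y",h(w[w[:,1]<0],1))
    w=B[blue&(np.abs(B[:,1])<.05)&(B[:,0]>-.13)&(B[:,0]<-.09)&(B[:,2]>.02)&(B[:,2]<.07)]; print("front",h(w,0),h(w,2))
    R=R1*R0.inv()*d
    print("true slopes x,y:",R.apply([1,0,x[0]])[2].round(3),R.apply([0,1,x[1]])[2].round(3))
floor()
E
python3 fl.py
```

```text
floor z=0.013x+0.063y+0.0039 n=26887
L wall y [0.077 0.081 0.086] rim z [0.104 0.106 0.107] R wall y [-0.074 -0.072 -0.071]
front None None
true slopes x,y: 0.42 -0.073
```

The bin has twisted about 3.6° in the grip. I'll raise the grip to 120 N, and correct the tracker for the measured slip.

```bash
python3 - <<'E'
s=open('pl.py').read()
s=s.replace("def balls():","""LIP=np.array([.118,0,.087])
def slip(s,f):
    R1=Ro.from_euler('xyz',s["eef_rot"]); base=lambda X: d.inv().apply(R0.apply(R1.inv().apply(X-s["tcp_pos"]))+p0-c)
    P=cloud(f).reshape(-1,3);i=f["img"].reshape(-1,3).astype(int); X=np.nan_to_num(P,nan=9); blue=(i[:,2]>1.5*i[:,1])&(i[:,2]>1.5*i[:,0])
    C=Ro.identity()
    for _ in range(5):
        B=C.apply(base(X)-LIP)+LIP
        q=B[blue&(np.abs(B[:,0])<.09)&(np.abs(B[:,1])<.06)&(np.abs(B[:,2]-.004)<.012)]
        A=np.c_[q[:,:2],np.ones(len(q))]; x=np.linalg.lstsq(A,q[:,2],rcond=None)[0]
        C=Ro.from_rotvec([-x[1],x[0],0])*C
    R=R1*R0.inv()*d*C.inv()
    W=lambda b: R1.apply(R0.inv().apply(d.apply(C.inv().apply(b-LIP)+LIP)+c-p0))+s["tcp_pos"]
    k=np.array([[-.115,-.08,0],[-.115,.08,0]])
    print("slip deg",np.degrees(C.inv().as_rotvec()).round(1),"slopes",R.apply([1,0,0])[2].round(3),R.apply([0,1,0])[2].round(3),"front corners R,L",W(k).round(3).tolist())
    return lambda X: C.apply(base(X)-LIP)+LIP
def balls():""").replace("    A=[]\n","    A=[]; tobin=slip(s,grab_frame('wrist'))\n")
open('pl.py','w').write(s)
E
python3 -c "
from pl import *
balls()"
```

```text
slip deg [ 3.6 -0.8  0. ] slopes 0.42 -0.072 front corners R,L [[0.46, -0.065, 0.011], [0.421, 0.089, -0.001]]
top 418 wrist 5021 t 19.8 F [-0.4 -0.1 -4.4] w 0.0125 balls mm [[-57.0, -43.0], [-11.0, -45.0], [4.0, -100.0]] cost 0.007911776421574366
```

```bash
python3 - <<'E'
s=open('pl.py').read()
s=s.replace('x=A[rng.choice(len(A),3),:2].ravel()+rng.normal(0,.01,6)','x=np.clip(A[rng.choice(len(A),3),:2]+rng.normal(0,.015,(3,2)),lo[:2]+1e-4,-lo[2:4]*[0,1]+[.0499,-1e-4]).ravel()')
s=s.replace('rng=np.random.default_rng(0)','rng=np.random.default_rng(0); lo=np.array([-.094,-.059]*3); up=np.array([.05,.059]*3)')
s=s.replace('loss="soft_l1"','bounds=(lo,up),loss="soft_l1"').replace('f_scale=.002','f_scale=.001').replace("q=B[m]; A.append(q[::max(1,len(q)//400)])","q=B[m&(B[:,0]<.07)]; A.append(q[::max(1,len(q)//400)])")
open('pl.py','w').write(s)
E
python3 -c "
from pl import *
balls()"
```

```text
slip deg [ 3.6 -0.8  0. ] slopes 0.42 -0.072 front corners R,L [[0.46, -0.066, 0.011], [0.421, 0.089, -0.001]]
top 419 wrist 5029 t 19.95 F [-0.3 -0.3 -5.4] w 0.0132 balls mm [[-49.0, -44.0], [-91.0, -49.0], [-12.0, -45.0]] cost 0.0017896187324575937
```

```bash
python3 -c "
from pl import *
rows([(25,r) for r in(-12,-14,-16,-18,-20,-22,-24)],(25,-10))"
```

```text
(25, -12) [-0.033, -0.009, -0.007] [0.0, 0.26, 0.22]
(25, -14) [-0.065, -0.018, -0.015] [0.01, 0.52, 0.42]
(25, -16) [-0.098, -0.027, -0.022] [0.01, 0.76, 0.62]
(25, -18) [-0.131, -0.036, -0.03] [0.03, 0.99, 0.8]
(25, -20) [-0.163, -0.045, -0.037] [0.04, 1.21, 0.98]
(25, -22) [-0.196, -0.054, -0.045] [0.06, 1.42, 1.14]
(25, -24) [-0.228, -0.063, -0.052] [0.08, 1.62, 1.29]
```

Emit:
send_rows --series '[[[0,0,0],[0,0,0],0.9],[[-0.033,-0.009,-0.007],[0,0.25,0.2],0.9],[[-0.065,-0.018,-0.015],[0,0.5,0.4],0.9],[[-0.098,-0.027,-0.022],[0,0.75,0.6],0.9]]' --grip_force 120

```text
time_s: 20.6
tcp_pos: [0.6271, 0.0738, 0.1457]
eef_rot: [2.709, 0.23, 1.765]
force: [-1.3, 1.5, -2.4]
width: 0.0124
finger_force: 118.4
```

```bash
python3 -c "
from pl import *
balls()"
```

```text
slip deg [ 3.8 -0.4 -0. ] slopes 0.412 -0.169 front corners R,L [[0.459, -0.066, 0.026], [0.424, 0.088, -0.001]]
top 407 wrist 4966 t 20.6 F [-1.3  1.5 -2.4] w 0.0124 balls mm [[-77.0, -48.0], [-42.0, -14.0], [-12.0, -42.0]] cost 0.0032538486056711224
```

```bash
python3 -c "
from pl import *
balls()
rows([(25,r) for r in(-14,-9,-4,0,4,8,12,16,20,24,26)],(25,-16))"
```

```text
slip deg [ 3.8 -0.4 -0. ] slopes 0.412 -0.17 front corners R,L [[0.459, -0.066, 0.026], [0.424, 0.088, -0.001]]
top 432 wrist 4834 t 20.75 F [-1.1 -0.1 -3.3] w 0.012 balls mm [[-55.0, 58.0], [-21.0, -27.0], [-79.0, -40.0]] cost 0.0042635729518991665
(25, -14) [0.033, 0.009, 0.007] [-0.01, -0.24, -0.2]
(25, -9) [0.114, 0.031, 0.026] [-0.01, -0.89, -0.73]
(25, -4) [0.196, 0.052, 0.045] [0.0, -1.61, -1.33]
(25, 0) [0.261, 0.069, 0.06] [0.03, -2.23, -1.85]
(25, 4) [0.327, 0.086, 0.075] [0.08, -2.88, -1.33]
(25, 8) [0.393, 0.102, 0.09] [0.13, -3.56, -0.84]
(25, 12) [0.458, 0.117, 0.105] [0.21, -4.28, -0.4]
(25, 16) [0.524, 0.133, 0.121] [0.29, -5.02, 0.0]
(25, 20) [0.59, 0.148, 0.136] [0.38, -5.8, 0.36]
(25, 24) [0.656, 0.162, 0.151] [0.49, -6.59, 0.67]
(25, 26) [0.689, 0.17, 0.159] [0.55, -7.0, 0.81]
```

One ball popped out to the left, and the rear one is at (-21,-27) mm. Rolling right now sends the rear ball to the right wall and the left one along the front wall.

Emit:
send_rows --series '[[[0.114,0.031,0.026],[0,-0.9,-0.7],0.9],[[0.261,0.069,0.06],[0.05,-2.25,-1.5],0.9],[[0.393,0.102,0.09],[0.15,-3.55,-0.4],0.9],[[0.458,0.117,0.105],[0.2,-4.3,0.05],0.9],[[0.524,0.133,0.121],[0.3,-5.0,0.45],0.9],[[0.557,0.14,0.128],[0.35,-5.4,0.65],0.9],[[0.59,0.148,0.136],[0.4,-5.8,0.8],0.9],[[0.59,0.148,0.136],[0.4,-5.8,0.8],0.9]]'

```text
time_s: 21.9
tcp_pos: [0.6318, 0.0102, 0.1519]
eef_rot: [2.699, -0.378, 1.9]
force: [0.3, -1.3, -3.2]
width: 0.0123
finger_force: 120.0
```

```bash
python3 -c "
from pl import *
balls()"
```

```text
slip deg [-4.6  0.1 -0. ] slopes 0.396 0.299 front corners R,L [[0.456, -0.085, -0.001], [0.411, 0.061, 0.047]]
top 421 wrist 538 t 21.9 F [ 0.3 -1.3 -3.2] w 0.0123 balls mm [[-89.0, -53.0], [-90.0, 23.0], [-90.0, -16.0]] cost 0.0022770566249043327
```

Now they're in a row along the front wall, so the farthest is still about 100 mm from the corner. I'll tip the bin back briefly about its rear edge so that the balls run to the rear, then tip forward with mostly pitch and some right roll so they bunch.

```bash
cat >> pl.py <<'E'
_pose=pose
def pose(p,r,dz=0):
    if p>=0: a,R=_pose(p,r)
    else:
        R=Ro.from_rotvec(d.apply(np.radians([r,-p,0]))); W=d.apply([.115,0,0])+c; a=W+R.apply(p0-W)
    return a+[0,0,dz],R
E
python3 -c "
from pl import *
print(sense()['joints'].round(2))
rows([(21,16,.0035),(17,12,.002),(13,9,.002),(10,6,.001),(7,4,.001),(4,2,.001),(2,0,.001),(0,0,.001)],(25,20,.0045))
print()
rows([(-3,0),(-6,0),(-9,0),(-12,0),(-15,0),(-17,0),(-19,0),(-21,0)],(0,0,.001))"
```

```text
[ 0.9   0.83 -1.18  2.06  0.74  0.42 -0.37]
(21, 16, 0.0035) [-0.085, 0.051, -0.003] [0.79, 1.21, -1.81]
(17, 12, 0.002) [-0.169, 0.102, -0.006] [1.49, 2.26, -3.8]
(13, 9, 0.002) [-0.237, 0.156, -0.005] [2.11, 3.02, -5.64]
(10, 6, 0.001) [-0.301, 0.195, -0.008] [2.5, 3.59, -7.26]
(7, 4, 0.001) [-0.347, 0.237, -0.006] [2.85, 3.97, -8.7]
(4, 2, 0.001) [-0.394, 0.279, -0.005] [3.13, 4.27, -10.17]
(2, 0, 0.001) [-0.437, 0.304, -0.006] [3.28, 4.49, -11.25]
(0, 0, 0.001) [-0.445, 0.337, 0.0] [3.43, 4.53, -12.06]

(-3, 0) [-0.013, 0.051, 0.0] [0.2, 0.05, -0.03]
(-6, 0) [-0.026, 0.102, 0.0] [0.41, 0.1, -0.06]
(-9, 0) [-0.039, 0.152, 0.0] [0.61, 0.15, -0.11]
(-12, 0) [-0.051, 0.203, 0.0] [0.81, 0.2, -0.17]
(-15, 0) [-0.064, 0.254, 0.0] [1.0, 0.25, -0.23]
(-17, 0) [-0.073, 0.288, 0.0] [1.13, 0.29, -0.29]
(-19, 0) [-0.081, 0.321, 0.0] [1.26, 0.32, -0.34]
(-21, 0) [-0.09, 0.355, 0.0] [1.38, 0.35, -0.4]
```

Emit:
send_rows --series '[[[-0.085,0.051,-0.003],[0.8,1.2,-1.8],0.9],[[-0.169,0.102,-0.006],[1.5,2.25,-3.8],0.9],[[-0.237,0.156,-0.005],[2.1,3.0,-5.65],0.9],[[-0.301,0.195,-0.008],[2.5,3.6,-7.25],0.9],[[-0.347,0.237,-0.006],[2.85,3.95,-8.7],0.9],[[-0.394,0.279,-0.005],[3.15,4.25,-10.2],0.9],[[-0.437,0.304,-0.006],[3.3,4.5,-11.25],0.9],[[-0.445,0.337,0],[3.4,4.5,-12.05],0.9]]'

```text
time_s: 23.05
tcp_pos: [0.6666, 0.0654, 0.0384]
eef_rot: [-3.133, -0.038, 1.815]
force: [-5.3, -4.2, 46.5]
width: 0.0125
finger_force: 136.8
```

```bash
python3 -c "
from pl import *
s=sense(); print(s['tcp_pos'],s['eef_rot'],s['joints'].round(2))
balls()"
```

```text
[0.66655742 0.06542381 0.03835482] [-3.1333051  -0.03751831  1.81510635] [ 0.32  0.87 -0.8   1.8   0.78  0.83 -0.62]
slip deg [-2.2  0.1  0. ] slopes -0.012 -0.0 front corners R,L [[0.459, -0.071, 0.001], [0.42, 0.084, 0.001]]
top 365 wrist 401 t 23.05 F [-5.3 -4.2 46.5] w 0.0125 balls mm [[-87.0, -4.0], [-90.0, -56.0], [-91.0, 42.0]] cost 0.0026767398936827984
```

Emit:
send_rows --series '[[[0,0,0],[0,0,0.3],0.9],[[-0.013,0.051,0],[0.2,0.05,0.25],0.9],[[-0.026,0.102,0],[0.4,0.1,0.2],0.9],[[-0.039,0.152,0],[0.6,0.15,0.15],0.9],[[-0.051,0.203,0],[0.8,0.2,0.1],0.9],[[-0.058,0.23,0],[0.9,0.2,0],0.9]]'

```text
time_s: 23.95
tcp_pos: [0.6754, 0.0655, 0.0365]
eef_rot: [-2.894, -0.036, 1.802]
force: [-2.8, -2.0, 16.8]
width: 0.0121
finger_force: 134.1
```

```bash
python3 -c "
from pl import *
s=sense(); print(s['tcp_pos'],s['eef_rot'],s['joints'].round(2))
balls()"
```

```text
[0.67543606 0.06553369 0.0365141 ] [-2.89411851 -0.03625834  1.80228494] [ 0.27  0.97 -0.81  1.57  0.63  1.16 -0.49]
slip deg [-2.2 -0.6 -0. ] slopes -0.237 -0.0 front corners R,L [[0.466, -0.071, 0.052], [0.427, 0.084, 0.052]]
top 407 wrist 2692 t 23.95 F [-2.8 -2.  16.8] w 0.0121 balls mm [[-77.0, 24.0], [-75.0, -16.0], [-75.0, -55.0]] cost 0.002428562394762599
```

Emit:
send_rows --series '[[[0,0,0],[0,0,0],0.9],[[0,0,0],[0,0,0],0.9],[[0,0,0],[0,0,0],0.9],[[0,0,0],[0,0,0],0.9]]'

```text
time_s: 24.6
tcp_pos: [0.6757, 0.0656, 0.0365]
eef_rot: [-2.896, -0.036, 1.802]
force: [-0.7, -0.2, 11.3]
width: 0.0121
finger_force: 133.3
```

```bash
python3 -c "
from pl import *
balls()"
```

```text
slip deg [-2.2 -0.4 -0. ] slopes -0.237 0.0 front corners R,L [[0.466, -0.071, 0.052], [0.427, 0.084, 0.053]]
top 338 wrist 3142 t 24.6 F [-0.7 -0.2 11.3] w 0.0121 balls mm [[-20.0, -59.0], [-32.0, 42.0], [50.0, -59.0]] cost 2.8707401918754183e-05
```

```bash
cat >> pl.py <<'E'
def pose2(p,r,sl,dz=0):
    R=Ro.from_rotvec(d.apply(np.radians([r,-p,0]))); W=d.apply(np.array([[-.115,-.08,0],[-.115,.08,0],[.115,-.08,0],[.115,.08,0]]))+c
    piv=W[0] if p>=0 else W[2]; L=c+d.apply(LIP); S=R*d*Ro.from_rotvec(np.radians([-sl,0,0]))*d.inv()
    a=piv+R.apply(L-piv)+S.apply(p0-L); z=(piv+R.apply(W-piv))[:,2].min()
    return a+[0,0,dz-z],S
def rows2(path,sl):
    s=sense(); Rm=Ro.from_euler('xyz',s["eef_rot"])*R0.inv()
    for q in path:
        a,S=pose2(q[0],q[1],sl,*q[2:]); print(q,np.round((S*Rm.inv()).as_rotvec(),3).tolist(),np.round((a-s["tcp_pos"])*100,2).tolist())
E
python3 -c "
from pl import *
rows2([(-9,0),(-5,0),(0,0,.001),(3,1),(7,2.5),(10,3.7),(13,4.8),(15,5.5),(17,6.3)],-2.2)"
```

```text
(-9, 0) [0.021, -0.084, 0.004] [-0.36, 0.45, 0.28]
(-5, 0) [0.038, -0.152, 0.004] [-0.63, 0.38, 0.34]
(0, 0, 0.001) [0.059, -0.237, 0.004] [-0.97, 0.3, 0.49]
(3, 1) [0.089, -0.283, 0.002] [-1.19, 0.16, 1.75]
(7, 2.5) [0.131, -0.345, -0.001] [-1.57, -0.11, 3.56]
(10, 3.7) [0.164, -0.39, -0.004] [-1.93, -0.37, 4.9]
(13, 4.8) [0.196, -0.436, -0.006] [-2.36, -0.66, 6.2]
(15, 5.5) [0.216, -0.467, -0.008] [-2.67, -0.87, 7.05]
(17, 6.3) [0.238, -0.498, -0.009] [-3.01, -1.11, 7.89]
```

Emit:
send_rows --series '[[[0.021,-0.084,0.004],[-0.35,0.1,0.25],0.9],[[0.038,-0.152,0.004],[-0.65,0.05,0.35],0.9],[[0.059,-0.237,0.004],[-0.95,-0.05,0.5],0.9],[[0.089,-0.283,0.002],[-1.2,-0.2,1.75],0.9],[[0.131,-0.345,-0.001],[-1.6,-0.45,3.55],0.9],[[0.164,-0.39,-0.004],[-1.95,-0.7,4.9],0.9],[[0.196,-0.436,-0.006],[-2.35,-1.0,6.2],0.9],[[0.216,-0.467,-0.008],[-2.65,-1.2,7.05],0.9]]'

```text
time_s: 25.75
tcp_pos: [0.6467, 0.0513, 0.1044]
eef_rot: [2.883, -0.133, 1.838]
force: [0.1, 1.1, -7.4]
width: 0.0124
finger_force: 130.5
```

```bash
sed -i 's/\[\.05,\.059\]/[.093,.059]/; s/\[.0499,-1e-4\]/[.0929,-1e-4]/; s/B\[:,0\]<.07)/B[:,0]<.1)/' pl.py; python3 -c "
from pl import *
balls()
balls()"
```

```text
slip deg [-2.3 -0.4 -0. ] slopes 0.259 0.094 front corners R,L [[0.458, -0.074, -0.003], [0.417, 0.08, 0.012]]
top 114 wrist 4937 t 25.75 F [ 0.1  1.1 -7.4] w 0.0124 balls mm [[-36.0, -59.0], [67.0, -16.0], [68.0, 26.0]] cost 0.0017814590115390674
slip deg [-2.3 -0.4  0. ] slopes 0.258 0.094 front corners R,L [[0.458, -0.074, -0.003], [0.417, 0.08, 0.012]]
top 150 wrist 5069 t 25.9 F [ 0.1 -0.1 -6.6] w 0.0121 balls mm [[-29.0, -59.0], [28.0, -25.0], [26.0, 16.0]] cost 0.0019224059600566668
```

Emit:
send_rows --series '[[[0.01,-0.005,0],[0,-0.1,0.2],0.9],[[0.02,-0.01,0],[-0.05,-0.2,0.35],0.9]]'

```text
time_s: 26.3
tcp_pos: [0.6472, 0.0485, 0.107]
eef_rot: [2.87, -0.152, 1.839]
force: [-0.3, -0.4, -3.6]
width: 0.0124
finger_force: 130.4
```

```bash
python3 -c "
from pl import *
balls()"
```

```text
slip deg [-2.4 -0.  -0. ] slopes 0.265 0.11 front corners R,L [[0.458, -0.075, -0.003], [0.417, 0.079, 0.015]]
top 451 wrist 2859 t 26.3 F [-0.3 -0.4 -3.6] w 0.0124 balls mm [[-91.0, -15.0], [-50.0, -54.0], [-91.0, -56.0]] cost 0.002133424090022594
```

The balls are now bunched: one in the corner, one beside it on the front wall and one behind it on the right wall. I firm up the tilt a little.

```bash
python3 -c "
from pl import *
a,S=pose2(15.4,6.3,-2.3)
for q in((17,7.5),(18.5,9),(20,10.5)):
    b,T=pose2(*q,-2.3); print(q,(T*S.inv()).as_rotvec().round(3),((b-a)*100).round(2))"
```

```text
(17, 7.5) [ 0.027 -0.022  0.001] [-0.26 -0.28  0.74]
(18.5, 9) [ 0.059 -0.041  0.003] [-0.52 -0.62  1.47]
(20, 10.5) [ 0.09  -0.06   0.005] [-0.79 -0.99  2.19]
```

Emit:
send_rows --series '[[[0.014,-0.011,0],[-0.13,-0.14,0.37],0.9],[[0.027,-0.022,0.001],[-0.25,-0.3,0.75],0.9],[[0.043,-0.032,0.002],[-0.4,-0.45,1.1],0.9],[[0.059,-0.041,0.003],[-0.5,-0.6,1.45],0.9],[[0.075,-0.05,0.004],[-0.65,-0.8,1.8],0.9],[[0.09,-0.06,0.005],[-0.8,-1.0,2.15],0.9],[[0.09,-0.06,0.005],[-0.8,-1.0,2.15],0.9],[[0.09,-0.06,0.005],[-0.8,-1.0,2.15],0.9],[[0.09,-0.06,0.005],[-0.8,-1.0,2.15],0.9],[[0.09,-0.06,0.005],[-0.8,-1.0,2.15],0.9],[[0.09,-0.06,0.005],[-0.8,-1.0,2.15],0.9],[[0.09,-0.06,0.005],[-0.8,-1.0,2.15],0.9]]'

```text
time_s: 27.95
tcp_pos: [0.6393, 0.0385, 0.1286]
eef_rot: [2.786, -0.222, 1.859]
force: [-0.4, -0.4, -4.8]
width: 0.0122
finger_force: 130.4
```

```bash
python3 -c "
from pl import *
balls(); balls()
s=sense(); print(s['joint_vel'].round(3),s['joints'].round(2))
f=grab_frame('top');P=cloud(f)
for n in('ring_center','hammer_grip'):
    for r in silhouettes(f,n)[:2]: print(n,r['score'],np.nanmedian(P[r['region']],0).round(3))
# lowest bin points near front right corner
g=grab_frame('scene')"
```

```text
slip deg [-2.4 -0.1 -0. ] slopes 0.34 0.18 front corners R,L [[0.458, -0.075, -0.003], [0.415, 0.077, 0.026]]
top 432 wrist 2885 t 27.95 F [-0.4 -0.4 -4.8] w 0.0122 balls mm [[-91.0, -16.0], [-91.0, -56.0], [-49.0, -54.0]] cost 0.001809381985877541
slip deg [-2.4 -0.1 -0. ] slopes 0.34 0.18 front corners R,L [[0.458, -0.075, -0.003], [0.415, 0.077, 0.026]]
top 434 wrist 2879 t 28.1 F [-0.8 -0.4 -4.7] w 0.0122 balls mm [[-91.0, -17.0], [-91.0, -55.0], [-50.0, -54.0]] cost 0.0018018654328809023
[-0.002  0.002  0.001  0.002 -0.005 -0.    -0.006] [ 0.65  0.71 -0.96  2.06  0.84  0.39 -0.58]
ring_center 0.47 [0.544 0.226 0.014]
hammer_grip 0.86 [0.752 0.172 0.023]
hammer_grip 0.39 [0.54  0.417 0.137]
```

The state is steady: the gripper carries 4.8 N of about 7 N, so the front corner rests on the bench. The ring and hammer haven't moved. I hand it in.

```bash
python3 -c "
from bench import *
print(finish_job())"
```

```text
the job is handed in; nothing more can be done
None
```

I lowered the stray ball onto the bin floor. The bin is now held tipped on its front right corner, on the vise's side, with all three balls bunched there and the hammer, the ring and the blue ball left where they lay. The first tilt strung the balls out in a line along the wall, so I rocked the bin left, right and back before the final tilt bunched them; I handed in at about 28 s without seeing the verdict.

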